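# Free the mould cramp and squeeze the plaster mould shut

## Task

A torso casting was left standing between the jaws of the lever cramp: lift it out and stand it upright on the table. Then stand the two-part plaster mould upright on the cramp's bed, its two halves facing the jaws, and swing the lever to the right until the mould is squeezed completely shut and firmly held; stop as soon as you feel it come up solid, because the plaster cracks if it is forced. Do not tip the torso or the mould over, and leave the other castings where they stand.

Things in the scene. Friction and masses are not known exactly. Their poses are not given: they have to be found in the camera images.
- cramp: grey lever cramp fixed to the table. Origin: underside, below the middle of the open clamping space; x away from the operator, y left along the jaw axis. Bed 76 wide (x), 20 mm above the table. Fixed jaw face at y -69 mm, moving jaw at y +69 when fully open; jaws 86 wide, 68 high above the bed, no side walls. Gear box at x +40, y +145, 64 high; base plate 100 wide, y -100..+200
- cramp_jaw: the moving jaw at the left; origin at bed height, middle in x, on the face of its wood-faced pressure plate when that is screwed right in. The plate is set 0 to 10 mm farther out (towards the fixed jaw), differently each time, and does not yield. The jaw slides towards the fixed jaw (cramp -y) by 35 mm for each radian of the lever, and stays where it is left
- cramp_knob (a point): grip height on the upright black knob (30 mm diameter, from 30 mm below to 22 above this point) at the lever's end, 160 mm from lever_pivot, 124 above the table. Open, the lever leans 0.65 rad left of the direction to the operator (cramp -x); swung right (anticlockwise from above) it closes the jaw; end stop at 1.7 rad. It takes about 5 N, closing the mould about 11, then the force rises sharply
- lever_pivot (a point): axis of the lever on top of the gear box, at the knob's height; cramp position x = +40, y = +145 mm
- mould: two-part plaster mould standing open on its dowels, pouring mouth on top; each half 48 thick, 64 wide, 86 high, in all 0.64 kg. Origin: underside of one half, in the middle of its parting face; this half fills x = -48..0 mm, the other x = gap..gap+48 mm; y is across (64 mm, the sides to grasp), z up. The dowels are too tight to close by hand (25 N)
- mould_half (a joint): gap between the mould's halves, m: 0 is shut, 0.006 to 0.010 at the start
- torso: white plaster torso casting without head, 42 (x) by 66 (y) by 88 high, 0.13 kg; origin in the middle of its underside. At the start it stands on the cramp's bed between the jaws
- pot: plaster tree-stump pot, 81x76x65 mm, bystander; origin in the middle of its underside
- frog: plaster frog, 76x69x38 mm, bystander; origin in the middle of its underside
- rabbit: plaster rabbit, 51x52x77 mm, bystander; origin in the middle of its underside
Mind the look-alikes: they are no part of the job. Leave any orange look-alike of the torso alone.

How it is judged:
By the outcome, as a careful person would: the job done as asked, in the order asked, and still so for the second after the job is handed in, with the robot touching nothing.
It also fails if it takes over 72 s, if anything falls off the work surface, if the arm or the gripper's body presses on something with over 40 N, if the wrist force passes 120 N, or if a joint passes its speed limit or range.

## Robot

A 7-joint arm with a two-finger parallel gripper is mounted at the origin on a cart in front of the work surface, level with it; the furniture and walls round the work are solid. World frame = base frame: x ahead of the robot, y to its left, z up, the work surface at z = 0. Lengths are in m, angles in rad, forces in N, time in s.
With the tool pointing down it reaches from about 0.425 to 0.925 m from the base axis. Payload 6.8 kg.
Tool frame: the origin (TCP) lies at the very end of the fingers, on their centre line; the grasp point (between the pads) lies bot.grip_depth behind it (bot.grip_depth is the distance from the TCP to the grasp point, in m); z points along the fingers, y is the line along which they close (so a half turn about z gives the same grasp; the last joint's range is limited). The gripper opens to 85 mm and grips with 20 to 120 N. Pads are 22 mm wide; open, the fingers measure 114 mm over their backs; the gripper's body (76 mm by 85 mm) begins 54 mm behind the grasp point. The pads swing forward as they close: fully open they stand 13 mm farther back than shut.
Start: joints at [-1.305, 0.477, 0.022, 1.555, -0.011, 1.109, -0.083], TCP at [0.246, 0.628, 0.231] pointing down, gripper open.
Joint ranges: [-2.96, 2.96], [-0.34, 2.1], [-1.41, 1.46], [0.24, 2.44], [-1.37, 4.51], [0.17, 1.92], [-2.96, 2.96]. Speed limits (rad/s): [2.39, 2.39, 3.14, 3.14, 3.14, 3.14, 3.14].

## Interface

Orientations are given as a unit quaternion [w, x, y, z].
In Python, from station import bot gives the robot as it stands.
- The arm moves only by the tool send_rows, never from a script. Its arguments are lists of equal length, an entry for each row: "slide": the shift along the tool's x, y, z in mm, a list of three; "roll": the turn about the tool's z in degrees; "claw": the opening, from 0 (shut) to 1 (fully open). A call has exactly 8 rows; each row is the pose to reach, as a shift and turn from the pose commanded when the call began, along the tool's axes at that moment; what a row does not reach only later rows make up. A row lasts 1/12 s, in which the tool goes at most 41.7 mm and 7.16 degrees, less where a joint would pass 70% of its speed; a pose out of reach is approached as far as the arm can. A call with a gripper value outside its range is refused whole. The fingers move at their own pace and stop on an object; "force" is the grip in N (left out, the last holds). Time passes only in rows, so rows that repeat a pose let the fingers close, or fill a call up. It gives the time, the measured TCP pose, the force, the opening and the grip force at its end, in the units of the state.
- bot.get_obs(): the state, without advancing time (a new reading comes with each control period).
- bot.read_camera(name): name is "scene" or "top"; returns the picture (384x512x3 uint8, red, green, blue); there is no depth.
- bot.camera_model(name): a dict with "camera_matrix" (3x3 intrinsics, pixels), "D" ([k1, k2, p1, p2, k3] as OpenCV has them; the pictures are not rectified), "camera_from_world" (4x4, takes a point from world to camera coordinates). Camera axes: x right, y down, z forward; pixel columns grow to the right and rows downward; lengths in m; the calibration is good to about 2 mm. A picture is of the moment at which its call begins. camera_model takes no time and is no camera call.
- bot.hand_in(): hands the job in; it is judged then, once.
The state is a dict: "t": time; "q": joint angles; "joint_vel": joint speeds; "joint_torque": joint torques, N m; "eef_pos": TCP position; "tool_rot": TCP orientation; "contact_force": force on the tool from outside, world axes, zero at the start; "torque": the same for the moment, N m; "gripper_width": opening from 0.0 (shut) to 1.0 (fully open); "grasp_force": force on a finger pad.
Only numpy, scipy, OpenCV 4.12 (cv2) and the standard library are available. Lean on these libraries where they do the work, as an engineer would, in place of code of your own. Each camera call takes 0.05 s, during which the arm holds its last target. There are 200 camera calls.

## Working session

There is one attempt and no reset: what is moved stays moved. The work goes in short steps, Python scripts to look and compute and a tool call to move; the robot and the scene stay as the last step left them, time stands still between calls to the robot, and variables do not carry over. Pictures are saved under pics/ and viewed, at most 10 in all, crops included, and the job is handed in when it is done.

Besides the shell and the picture viewer there is one more tool, called after "Emit:" as name(argument=value, ...), one argument or row to a line, values as JSON. send_rows: Moves the arm, as the interface text tells. Its arguments: {"type":"object","properties":{"slide":{"type":"array","items":{"type":"array","items":{"type":"number"}}},"roll":{"type":"array","items":{"type":"number"}},"claw":{"type":"array","items":{"type":"number"}},"force":{"type":"number"}},"required":["slide","roll","claw"]}

```bash
ls; mkdir -p pics
cat > a.py <<'E'
from station import bot
import cv2
o=bot.get_obs();print({k:(v if not hasattr(v,'round') else v) for k,v in o.items()},bot.grip_depth)
for n in("scene","top"):
    im=bot.read_camera(n);cv2.imwrite(f"pics/{n}0.png",cv2.resize(im[:,:,::-1],(800,600),interpolation=cv2.INTER_CUBIC));cv2.imwrite(f"pics/raw_{n}0.png",im[:,:,::-1])
    m=bot.camera_model(n);print(n,m)
E
python3 a.py
```

```text
pics
{'t': 0.0, 'q': array([-1.30507963,  0.47782005,  0.02233382,  1.55647394, -0.01149637,
        1.10930202, -0.08311759]), 'joint_vel': array([ 0.00059426,  0.00198343, -0.00028569, -0.00108907,  0.00042179,
       -0.00086185,  0.00134572]), 'joint_torque': array([-1.18390803e-03, -5.96438134e+01,  1.60713807e+00, -2.81204385e+01,
        1.23427444e-02,  9.01942461e-03, -3.35915547e-05]), 'eef_pos': array([0.24628174, 0.62781479, 0.23030274]), 'tool_rot': array([-1.04413834e-04,  1.85816673e-01,  9.82583984e-01, -9.31777618e-04]), 'contact_force': array([-1.31896444, -0.01078767, -0.29240827]), 'torque': array([-0.06767222,  0.03651865,  0.0312971 ]), 'grasp_force': 0.0, 'gripper_width': 1.0017489503155295} 0.0187
scene {'camera_matrix': array([[481.13921646,   0.        , 254.31446963],
       [  0.        , 481.13921646, 187.15104203],
       [  0.        ,   0.        ,   1.        ]]), 'D': array([0.06506707, 0.        , 0.        , 0.        , 0.        ]), 'camera_from_world': array([[ 0.81374772, -0.58111356, -0.01103046, -0.32149007],
       [-0.35473959, -0.48153834, -0.80142414,  0.41318546],
       [ 0.46040685,  0.65607001, -0.59799471,  0.5556982 ],
       [ 0.        ,  0.        ,  0.        ,  1.        ]])}
top {'camera_matrix': array([[398.35178015,   0.        , 256.50498708],
       [  0.        , 398.35178015, 196.85325716],
       [  0.        ,   0.        ,   1.        ]]), 'D': array([0.00996259, 0.        , 0.        , 0.        , 0.        ]), 'camera_from_world': array([[ 0.01538433, -0.99979919, -0.01284139,  0.28483799],
       [-0.98005329, -0.01253303, -0.19833926,  0.59924491],
       [ 0.19813849,  0.01563657, -0.9800493 ,  0.84788909],
       [ 0.        ,  0.        ,  0.        ,  1.        ]])}
```

View pics/scene0.png

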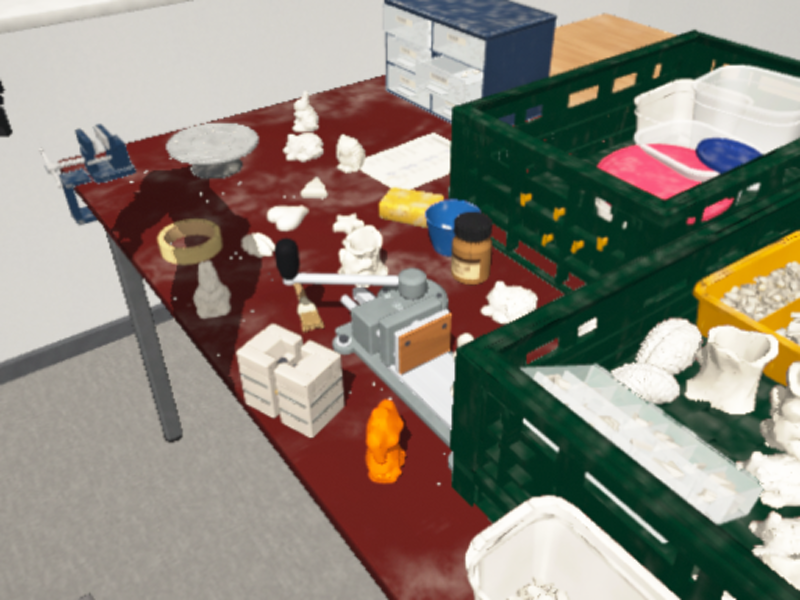

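View pics/top0.png

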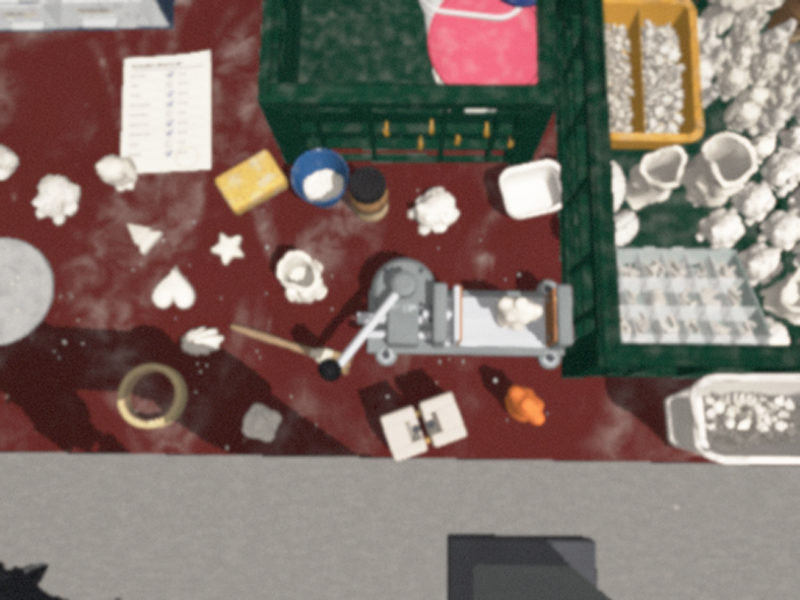

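The scene picture shows the mould at (290,380), the orange look-alike at (385,440) and a grey one at (210,290). The torso is hidden behind the crate at about (463,340). The top picture shows a white casting between the jaws at (518,310), the mould at (424,425), the orange one at (525,405), a grey one at (262,422) and the knob at (330,370). The white one at (518,310) is the torso, because it is white and stands between the jaws. I'll confirm that in an enlarged crop.

```bash
cat > h.py <<'E'
import numpy as np,cv2
from station import bot
M={n:bot.camera_model(n) for n in("scene","top")}
def proj(n,P):
    m=M[n];T=m["camera_from_world"];r=cv2.Rodrigues(T[:3,:3])[0]
    return cv2.projectPoints(np.float64(P).reshape(-1,1,3),r,T[:3,3],m["camera_matrix"],m["D"])[0][:,0]
def ray(n,uv):
    m=M[n];T=m["camera_from_world"];p=cv2.undistortPoints(np.float64(uv).reshape(1,1,2),m["camera_matrix"],m["D"])[0,0]
    return -T[:3,:3].T@T[:3,3],T[:3,:3].T@np.array([p[0],p[1],1])
def atz(n,uv,z):
    c,d=ray(n,uv);return c+d*(z-c[2])/d[2]
def tri(a,b):
    (c,d),(e,f)=ray("scene",a),ray("top",b)
    s=np.linalg.lstsq(np.c_[d,-f],e-c,rcond=None)[0];p,q=c+d*s[0],e+f*s[1]
    return (p+q)/2,np.linalg.norm(p-q)
def crop(raw,out,x,y,w,h,s):
    im=cv2.imread(raw)[y:y+h,x:x+w];im=cv2.resize(im,None,fx=s,fy=s,interpolation=cv2.INTER_CUBIC)
    for k in range(0,w,20):cv2.putText(im,str(x+k),(k*s,10),0,.35,(0,255,255),1);cv2.line(im,(k*s,12),(k*s,18),(0,255,255),1)
    for k in range(20,h,20):cv2.putText(im,str(y+k),(0,k*s+4),0,.35,(0,255,255),1);cv2.line(im,(24,k*s),(30,k*s),(0,255,255),1)
    cv2.imwrite(out,im)
E
python3 -c "
from h import *
crop('pics/raw_top0.png','pics/ct.png',200,160,175,140,4)
crop('pics/raw_scene0.png','pics/cs.png',145,145,160,145,4)"
```

```text
(no output)
```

View pics/ct.png

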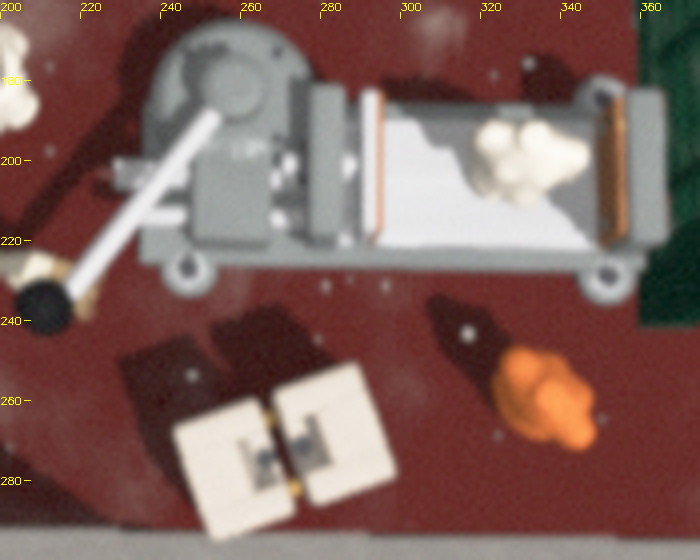

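View pics/cs.png

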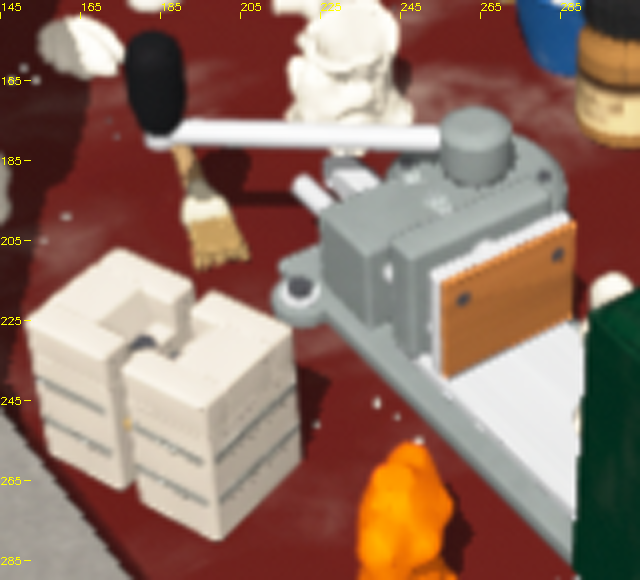

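The crops confirm it: the white torso stands on the bed between the jaws at top (333,200), longer across the picture. The orange one is at (336,259), on the table. The mould halves show clear corners in both views. Next I fit poses to corner correspondences.

```bash
cat > fit.py <<'E'
from h import *
from scipy.optimize import least_squares
t=lambda x,y:(200+x/4-.5*0,160+y/4); s=lambda x,y:(145+x/4,145+y/4)
# mould: top corners
R=dict(TL=(s(212,292),t(272,395)),TR=(s(296,335),t(355,362)),BR=(s(214,410),t(397,472)),BL=(s(125,362),t(318,506)))
L=dict(TL=(s(118,250),t(174,430)),TR=(s(192,287),t(255,398)),BR=(s(122,358),t(296,518)),BL=(s(28,318),t(215,541)))
for n,H in(("R",R),("L",L)):
    for k,v in H.items():print("mould",n,k,*(np.round(a*1000,1) for a in tri(*v)))
for n,a,b in(("pivotcap",s(477,122),t(232,84)),("knobtop",s(155,38),t(44,306)),("plate near",s(440,270),t(380,244)),("plate far",s(575,219),t(383,92))):
    print(n,*(np.round(x*1000,1) for x in tri(a,b)))
def rot(p,a):
    p=np.float64(p);c,q=np.cos(a),np.sin(a);return np.c_[p[:,0]*c-p[:,1]*q,p[:,0]*q+p[:,1]*c,p[:,2]]
# mould origin half = L, +x toward R (world -y)
hx,z=.032,.086
def mm(p):
    g=p[3];m=[]
    for x0,x1 in((-.048,0),(g,g+.048)):m+=[(x0,hx,z),(x1,hx,z),(x1,-hx,z),(x0,-hx,z)]
    return rot(m,p[2])+[p[0],p[1],0]
# local +x = world -y => yaw ~-90: local +y -> world +x
obs=[v for H in(L,R) for v in(H["TL"],H["TR"],H["BR"],H["BL"])]
def f(p):
    W=mm(p);return np.r_[(proj("scene",W)-[o[0] for o in obs]).ravel(),(proj("top",W)-[o[1] for o in obs]).ravel()]
r=least_squares(f,[.45,.25,-1.3,.008],x_scale=[.1,.1,1,.01]);print("mould x y yaw gap",r.x,"rms",np.sqrt(np.mean(r.fun**2)),np.round(r.fun.reshape(2,8,2).mean(1),2))
# cramp
C=[("top",(-.043,-.069,.088),t(620,246)),("top",(.043,-.069,.088),t(626,95)),("top",(.040,.145,.146),t(232,84)),("top",(.05,-.1,.0),None),
("top",(-.038,-.069,.020),t(595,246)),]
C=[c for c in C if c[2]]+[("top",(-.043,-.085,.088),None)]
C=[c for c in C if c[2]]
th=-.65  # lever dir: cramp -x leaning left(+y)
k=(.04-.16*np.cos(.65),.145+.16*np.sin(.65))
C+=[("top",(*k,.146),t(44,306)),("scene",(*k,.120),s(157,84))]
def g(p):return np.r_[*[proj(c[0],rot([c[1]],p[2])+[p[0],p[1],0])[0]-c[2] for c in C]]
r=least_squares(g,[.52,.17,0.],x_scale=[.1,.1,1]);p=r.x;print("cramp",p);print(np.round(r.fun.reshape(-1,2),1))
W=lambda P:np.round(rot([P],p[2])[0]*1000+[p[0]*1000,p[1]*1000,0],1)
print("pivot",W((40,145,124)) if 0 else np.round(rot([(.04,.145,.124)],p[2])+[p[0],p[1],0],4),"knob",np.round(rot([(*k,.124)],p[2])+[p[0],p[1],0],4))
for nm,uv in(("torso c",t(530,160)),("torso l",t(478,165)),("torso r",t(588,155)),("torso up",t(530,120)),("torso dn",t(530,200)),("orange",t(545,400)),("crate",t(640,90)),("crate2",t(640,325)),("bedge top L",t(140,262)),("bedge R",t(640,270))):
    print(nm,*[np.round(atz("top",uv,z)*1000)[:2] for z in(0,.02,.06,.1)])
print("plate rel y",[(rot([atz("top",u,.088)-[p[0],p[1],0]],-p[2])[0]*1000).round(1) for u in(t(380,244),t(383,92))])
for n in M:print(n,-M[n]["camera_from_world"][:3,:3].T@M[n]["camera_from_world"][:3,3])
E
python3 fit.py
```

```text
mould R TL [456.1 265.4  82.8] 2.8
mould R TR [474.2 220.6  79. ] 1.6
mould R BR [417.1 197.9  82.2] 4.2
mould R BL [398.3 240.6  88.8] 3.1
mould L TL [436.1 318.2  82.9] 1.6
mould L TR [452.9 275.3  81.1] 0.6
mould L BR [396.1 250.2  84.5] 12.5
mould L BL [378.7 295.1  86.3] 1.8
pivotcap [626.  289.3  93.7] 2.9
knobtop [496.8 382.2 145.7] 4.2
plate near [540.1 206.3  93.3] 8.4
plate far [623.6 205.3  85.7] 1.2
mould x y yaw gap [ 0.42436574  0.26107813 -1.194669    0.00906781] rms 1.3168022910118204 [[-0.88 -0.56]
 [ 0.85 -0.71]]
cramp [0.58084871 0.1426742  0.00100911]
[[ 1.6 -0. ]
 [-1.2 -0.7]
 [ 0.8 -4.1]
 [ 1.   1.8]
 [-0.7  0.8]
 [-2.4 -0.4]]
pivot [[0.6207 0.2877 0.124 ]] knob [[0.4932 0.3844 0.124 ]]
torso c [602. 109.] [598. 113.] [590. 120.] [583. 127.]
torso l [599. 141.] [595. 144.] [587. 150.] [579. 155.]
torso r [606.  74.] [602.  78.] [594.  87.] [586.  96.]
torso up [627. 109.] [623. 112.] [614. 120.] [605. 127.]
torso dn [578. 110.] [574. 113.] [567. 121.] [561. 128.]
orange [458. 104.] [457. 107.] [455. 115.] [454. 122.]
crate [647.  41.] [642.  46.] [632.  56.] [622.  66.]
crate2 [503.  46.] [501.  51.] [498.  61.] [494.  71.]
bedge top L [537. 345.] [534. 344.] [529. 341.] [524. 338.]
bedge R [536.  45.] [533.  50.] [528.  60.] [523.  70.]
plate rel y [array([-43.7,  65.2,  88. ]), array([41.7, 63.1, 88. ])]
scene [ 0.1523378  -0.35243453  0.6598952 ]
top [0.41491044 0.27903307 0.95348462]
```

Run:
```python
from h import *
for b in((361,160),(388,160),(361,239),(376,239),(388,239)):
  for a in((290,222),(290,318)):print(a,b,*(np.round(x*1000,1) for x in tri(a,b)))
exec(open('fit.py').read().split("# cramp\n")[0].split("for n,H")[0]);
exec("def rot"+open('fit.py').read().split("def rot")[1].split("# mould o")[0])
k=(.04-.16*np.cos(.65),.145+.16*np.sin(.65))
C=[("top",(-.043,-.069,.088),t(620,246)),("top",(.043,-.069,.088),t(626,95)),("top",(*k,.146),t(44,306)),("scene",(*k,.120),s(157,84)),("top",(.04,.145,.098),t(232,84)),("scene",(.04,.145,.098),s(477,122)),("top",(-.038,-.069,.020),t(595,246))]
def g(p):return np.r_[*[proj(c[0],rot([c[1]],p[2])+[p[0],p[1],0])[0]-c[2] for c in C]]
r=least_squares(g,[.58,.14,0.],x_scale=[.1,.1,1]);p=r.x;print("cramp",p);print(np.round(r.fun.reshape(-1,2),1))
print(np.round(rot([(.04,.145,.124),(*k,.124)],p[2])+[p[0],p[1],0],4))
im=cv2.imread('pics/raw_top0.png').astype(int)
m=((im.min(2)>150)&(im[...,2]-im[...,0]>8)).astype(np.uint8);m[:185]=0;m[215:]=0;m[:,:315]=0;m[:,348:]=0
c=max(cv2.findContours(m,0,1)[0],key=cv2.contourArea);print(cv2.minAreaRect(c),cv2.boundingRect(c))
from scipy.spatial.transform import Rotation as Ro
q=bot.get_obs()["tool_rot"];print(Ro.from_quat(q[[1,2,3,0]]).as_matrix().round(3))
```

```text
(290, 222) (361, 160) [604.6  98.4 145.4] 113.6
(290, 318) (361, 160) [619.1  57.5 -38.1] 190.5
(290, 222) (388, 160) [582.2  61.1 190.1] 131.9
(290, 318) (388, 160) [589.2  15.7  36.4] 205.5
(290, 222) (361, 239) [503.7  79.2 174.7] 28.6
(290, 318) (361, 239) [505.7  43.3 -10.9] 8.7
(290, 222) (376, 239) [496.1  59.6 194.1] 14.3
(290, 318) (376, 239) [495.7  20.8  23.2] 24.4
(290, 222) (388, 239) [490.2  44.7 209.3] 3.5
(290, 318) (388, 239) [488.2   4.   49.2] 36.1
cramp [ 0.58249926  0.14236029 -0.0066396 ]
[[ 1.6 -0.5]
 [-1.  -1.1]
 [-0.8 -0.9]
 [-0.9 -1.1]
 [ 1.3  0.1]
 [-1.1 -0.6]
 [ 1.   1.4]]
[[0.6235 0.2871 0.124 ]
 [0.4967 0.3848 0.124 ]]
((332.5, 200.5), (21.0, 29.0), 90.0) (318, 190, 30, 22)
[[-0.931  0.365 -0.   ]
 [ 0.365  0.931 -0.002]
 [-0.    -0.002 -1.   ]]
```

Emit:
send_rows(
  slide=[
    [-20,-14,0],
    [-52,-36,0],
    [-85,-59,0],
    [-118,-82,0],
    [-151,-105,0],
    [-184,-128,0],
    [-217,-151,0],
    [-250,-174,0],
  ],
  roll=[4,10,17,24,31,38,45,51],
  claw=[1,1,1,1,1,1,1,1],
  force=30,
)

```text
t: 0.77
eef_pos: [0.4162, 0.3731, 0.2311]
tool_rot: [-0.0, 0.593, 0.805, -0.0]
contact_force: [1.4, 0.3, 0.8]
gripper_width: 0.999
grasp_force: 0.0
```

```bash
cat > go.py <<'E'
import sys,numpy as np
from station import bot
from scipy.spatial.transform import Rotation as Ro
# usage: go.py x y z yaw_of_tool_y_deg  (TCP target)
o=bot.get_obs();q=np.array(o["tool_rot"]);R=Ro.from_quat(q[[1,2,3,0]]).as_matrix()
a=list(map(float,sys.argv[1:]))
print("t",round(o["t"],2),"tcp",(o["eef_pos"]*1000).round(1),"ytool deg",np.degrees(np.arctan2(R[1,1],R[0,1])).round(1),"zaxis",R[:,2].round(3),"q",o["q"].round(2),"F",o["contact_force"].round(1),"g",round(o["gripper_width"],3),round(o["grasp_force"],1))
for i in range(0,len(a),4):
    d=R.T@(np.array(a[i:i+3])-o["eef_pos"]);yaw=np.degrees(np.arctan2(R[1,1],R[0,1]))
    print("slide",(d*1000).round(1),"roll",round((yaw-a[i+3]+180)%360-180,1))
E
python3 go.py .588 .121 .231 6.5; python3 -c "
from h import *
for u in((151,189),(152,187),(146,200)):print(atz('top',u,0).round(3))
for n,u in(('star',(146,159)),('heart',(111,186)),('brush',(165,213)),('potL',(177,178)),('brushL',(148,208))):print(n,atz('top',u,0).round(3))"
```

```text
t 0.77 tcp [416.2 373.1 231.1] ytool deg 17.2 zaxis [-0. -0. -1.] q [-1.07  0.29  0.29  1.85 -0.1   1.01 -0.45] F [1.4 0.3 0.8] g 0.999 0.0
slide [-2.917e+02  8.930e+01  1.000e-01] roll 10.7
[0.624 0.554 0.   ]
[0.629 0.552 0.   ]
[0.596 0.564 0.   ]
star [0.701 0.572 0.   ]
heart [0.63  0.653 0.   ]
brush [0.565 0.516 0.   ]
potL [0.653 0.491 0.   ]
brushL [0.577 0.558 0.   ]
```

Emit:
send_rows(
  slide=[
    [-36,11,0],
    [-73,22,0],
    [-110,34,0],
    [-147,45,0],
    [-184,56,0],
    [-222,68,0],
    [-260,80,0],
    [-292,89,0],
  ],
  roll=[1.5,3,4.5,6,7.5,9,10.5,10.7],
  claw=[1,1,1,1,1,1,1,1],
)

```text
t: 1.43
eef_pos: [0.5898, 0.1207, 0.2311]
tool_rot: [0.0, 0.664, 0.747, -0.0]
contact_force: [0.4, -0.2, 1.1]
gripper_width: 0.998
grasp_force: 0.0
```

```bash
python3 go.py .588 .121 .231 6.5 .588 .121 .055 6.5
```

```text
t 1.43 tcp [589.8 120.7 231.1] ytool deg 6.7 zaxis [ 0.    -0.001 -1.   ] q [-0.64  0.38  0.44  1.76 -0.18  1.04 -0.02] F [ 0.4 -0.2  1.1] g 0.998 0.0
slide [ 0.5 -1.7  0.1] roll 0.2
slide [  0.6  -1.7 176.1] roll 0.2
```

Emit:
send_rows(
  slide=[
    [0,-1,25],
    [0,-1,52],
    [0,-1,80],
    [0,-1,107],
    [0,-1,132],
    [0,-1,154],
    [0,-1,168],
    [0,-1,176],
  ],
  roll=[0,0,0,0,0,0,0,0],
  claw=[1,1,1,1,1,1,1,1],
)

```text
t: 2.1
eef_pos: [0.5861, 0.1232, 0.0528]
tool_rot: [-0.001, 0.663, 0.748, -0.002]
contact_force: [0.7, -0.7, -0.0]
gripper_width: 1.0
grasp_force: 0.0
```

Emit:
send_rows(
  slide=[
    [0,0,0],
    [0,0,0],
    [0,0,0],
    [0,0,0],
    [0,0,0],
    [0,0,0],
    [0,0,0],
    [0,0,0],
  ],
  roll=[0,0,0,0,0,0,0,0],
  claw=[0.7,0.6,0.5,0.4,0.3,0.2,0.2,0.2],
  force=25,
)

```text
t: 2.77
eef_pos: [0.5888, 0.1238, 0.0567]
tool_rot: [0.001, 0.663, 0.748, 0.001]
contact_force: [0.3, -0.1, 6.2]
gripper_width: 0.469
grasp_force: 25.1
```

Emit:
send_rows(
  slide=[
    [0,0,-5],
    [0,0,-15],
    [0,0,-35],
    [0,0,-58],
    [0,0,-82],
    [0,0,-106],
    [0,0,-130],
    [0,0,-150],
  ],
  roll=[0,0,0,0,0,0,0,0],
  claw=[0.2,0.2,0.2,0.2,0.2,0.2,0.2,0.2],
  force=30,
)

```text
t: 3.43
eef_pos: [0.5878, 0.1234, 0.2077]
tool_rot: [0.0, 0.664, 0.748, 0.001]
contact_force: [0.4, -0.7, -1.0]
gripper_width: 0.464
grasp_force: 30.4
```

```bash
python3 go.py .632 .562 .205 30
```

```text
t 3.43 tcp [587.8 123.4 207.7] ytool deg 6.9 zaxis [ 0.001  0.    -1.   ] q [-0.64  0.4   0.43  1.79 -0.2   1.   -0.01] F [ 0.4 -0.7 -1. ] g 0.464 30.4
slide [430.2  96.3   3. ] roll -23.1
```

Emit:
send_rows(
  slide=[
    [12,3,0],
    [36,8,0],
    [64,14,0],
    [92,20,0],
    [121,27,0],
    [150,34,0],
    [179,40,0],
    [208,46,0],
  ],
  roll=[0,0,0,0,0,0,0,0],
  claw=[0.2,0.2,0.2,0.2,0.2,0.2,0.2,0.2],
)

```text
t: 4.1
eef_pos: [0.6074, 0.3378, 0.2042]
tool_rot: [-0.0, 0.663, 0.748, -0.001]
contact_force: [1.5, 0.3, -1.7]
gripper_width: 0.468
grasp_force: 30.4
```

Emit:
send_rows(
  slide=[
    [29,6,0],
    [58,13,0],
    [87,19,0],
    [116,26,0],
    [145,33,0],
    [175,40,0],
    [205,46,0],
    [222,50,0],
  ],
  roll=[0,0,0,0,0,0,0,0],
  claw=[0.2,0.2,0.2,0.2,0.2,0.2,0.2,0.2],
)

```text
t: 4.77
eef_pos: [0.6286, 0.5671, 0.203]
tool_rot: [-0.002, 0.662, 0.75, -0.001]
contact_force: [-0.4, 1.1, -2.6]
gripper_width: 0.467
grasp_force: 30.4
```

```bash
python3 - <<'E'
from h import *
im=bot.read_camera("top");s=bot.read_camera("scene")
a=cv2.resize(im[100:270,60:260,::-1],None,fx=2.5,fy=2.5);b=cv2.resize(s[60:230,60:180,::-1],None,fx=2.5,fy=2.5)
cv2.imwrite("pics/c1.png",np.hstack([a,b]))
E
python3 go.py .632 .562 .040 6.9
```

```text
t 4.87 tcp [628.  567.4 202.3] ytool deg 7.2 zaxis [-0.003  0.001 -1.   ] q [-0.98  0.83  0.36  1.07 -0.28  1.29 -0.52] F [-0.7  0.2 -1.6] g 0.468 30.4
slide [ -6.1   3.8 162.2] roll 0.3
```

View pics/c1.png

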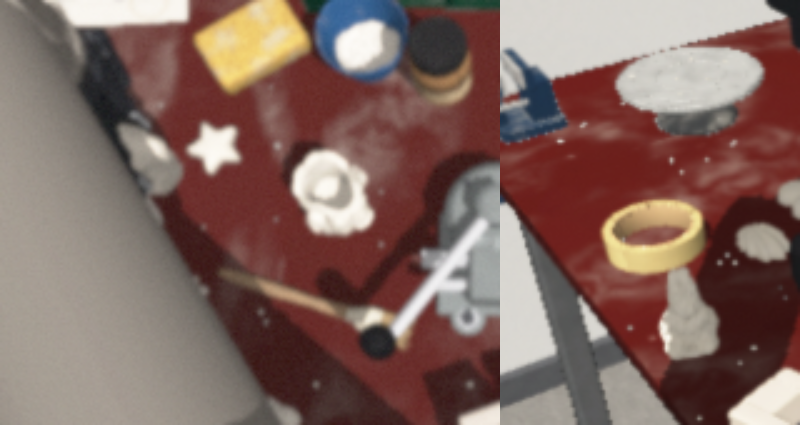

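The top crop shows the torso in the gripper at about crop (150,165), near the arm. The star (215,148), pot (335,195) and brush are untouched. Now I lower it.

Emit:
send_rows(
  slide=[
    [-2,1,15],
    [-4,3,38],
    [-6,4,62],
    [-6,4,88],
    [-6,4,112],
    [-6,4,132],
    [-6,4,146],
    [-6,4,154],
  ],
  roll=[0,0,0,0,0,0,0,0],
  claw=[0.2,0.2,0.2,0.2,0.2,0.2,0.2,0.2],
)

```text
t: 5.53
eef_pos: [0.6349, 0.555, 0.048]
tool_rot: [-0.0, 0.664, 0.748, -0.002]
contact_force: [-0.3, 0.3, -1.3]
gripper_width: 0.466
grasp_force: 30.4
```

Emit:
send_rows(
  slide=[
    [0,0,1],
    [0,0,3],
    [0,0,5],
    [0,0,7],
    [0,0,7],
    [0,0,7],
    [0,0,7],
    [0,0,7],
  ],
  roll=[0,0,0,0,0,0,0,0],
  claw=[0.2,0.2,0.2,0.2,0.2,0.2,0.2,0.2],
)

```text
t: 6.2
eef_pos: [0.6364, 0.5566, 0.0448]
tool_rot: [0.0, 0.663, 0.748, 0.0]
contact_force: [0.6, -0.8, -0.3]
gripper_width: 0.467
grasp_force: 30.4
```

```bash
python3 go.py .632 .562 .037 6.9
```

```text
t 6.2 tcp [636.4 556.6  44.8] ytool deg 6.9 zaxis [ 0.  0. -1.] q [-0.96  0.96  0.33  1.19 -0.31  1.05 -0.49] F [ 0.6 -0.8 -0.3] g 0.467 30.4
slide [ 5.9 -3.7  7.8] roll -0.0
```

Emit:
send_rows(
  slide=[
    [0,0,1],
    [0,0,2],
    [0,0,3],
    [0,0,4],
    [0,0,5],
    [0,0,6],
    [0,0,6.5],
    [0,0,6.5],
  ],
  roll=[0,0,0,0,0,0,0,0],
  claw=[0.2,0.2,0.2,0.2,0.2,0.2,0.2,0.2],
)

```text
t: 6.87
eef_pos: [0.6361, 0.5564, 0.0376]
tool_rot: [-0.0, 0.663, 0.748, -0.0]
contact_force: [-0.9, -0.0, -2.2]
gripper_width: 0.467
grasp_force: 30.4
```

Emit:
send_rows(
  slide=[
    [0,0,0.5],
    [0,0,1],
    [0,0,1],
    [0,0,1.5],
    [0,0,1.5],
    [0,0,1.5],
    [0,0,1.5],
    [0,0,1.5],
  ],
  roll=[0,0,0,0,0,0,0,0],
  claw=[0.2,0.2,0.2,0.2,0.2,0.2,0.2,0.2],
)

```text
t: 7.53
eef_pos: [0.6364, 0.5565, 0.0369]
tool_rot: [0.0, 0.663, 0.748, 0.0]
contact_force: [-1.6, -1.7, 4.1]
gripper_width: 0.469
grasp_force: 31.0
```

Emit:
send_rows(
  slide=[
    [0,0,0],
    [0,0,0],
    [0,0,0],
    [0,0,0],
    [0,0,0],
    [0,0,0],
    [0,0,0],
    [0,0,0],
  ],
  roll=[0,0,0,0,0,0,0,0],
  claw=[0.5,0.55,0.65,0.75,0.85,0.95,1,1],
)

```text
t: 8.2
eef_pos: [0.6362, 0.5565, 0.0363]
tool_rot: [-0.0, 0.663, 0.748, 0.0]
contact_force: [-0.1, 0.2, -0.2]
gripper_width: 1.0
grasp_force: 0.0
```

Emit:
send_rows(
  slide=[
    [0,0,-5],
    [0,0,-15],
    [0,0,-30],
    [0,0,-55],
    [0,0,-85],
    [0,0,-115],
    [0,0,-145],
    [0,0,-175],
  ],
  roll=[0,0,0,0,0,0,0,0],
  claw=[1,1,1,1,1,1,1,1],
)

```text
t: 8.87
eef_pos: [0.6365, 0.5565, 0.2153]
tool_rot: [0.0, 0.663, 0.748, 0.001]
contact_force: [-0.6, 0.4, 1.0]
gripper_width: 1.0
grasp_force: 0.0
```

```bash
python3 go.py .426 .257 .215 21.6
```

```text
t 8.87 tcp [636.5 556.5 215.3] ytool deg 6.9 zaxis [ 0.002  0.001 -1.   ] q [-0.97  0.82  0.37  1.06 -0.28  1.3  -0.52] F [-0.6  0.4  1. ] g 1.0 0.0
slide [-272.1 -244.8   -0.5] roll -14.7
```

Emit:
send_rows(
  slide=[
    [-14,-13,0],
    [-36,-33,0],
    [-60,-54,0],
    [-84,-75,0],
    [-108,-97,0],
    [-132,-119,0],
    [-156,-140,0],
    [-180,-162,0],
  ],
  roll=[-1,-3,-5,-7,-9,-11,-13,-14.7],
  claw=[1,1,1,1,1,1,1,1],
)

```text
t: 9.53
eef_pos: [0.4966, 0.3572, 0.2133]
tool_rot: [0.0, 0.562, 0.827, 0.001]
contact_force: [0.4, -0.3, 0.4]
gripper_width: 1.0
grasp_force: 0.0
```

```bash
python3 go.py .426 .257 .215 21.6
```

```text
t 9.53 tcp [496.6 357.2 213.3] ytool deg 21.7 zaxis [ 0.002  0.002 -1.   ] q [-0.98  0.4   0.33  1.75 -0.15  1.01 -0.21] F [ 0.4 -0.3  0.4] g 1.0 0.0
slide [ -67.1 -102.6   -2. ] roll 0.1
```

Emit:
send_rows(
  slide=[
    [-14,-20,0],
    [-28,-42,0],
    [-42,-64,0],
    [-55,-84,0],
    [-63,-96,0],
    [-67,-102,0],
    [-67,-102,0],
    [-67,-102,0],
  ],
  roll=[0,0,0,0,0,0,0,0],
  claw=[1,1,1,1,1,1,1,1],
)

```text
t: 10.2
eef_pos: [0.4275, 0.2593, 0.2125]
tool_rot: [0.0, 0.562, 0.827, 0.001]
contact_force: [0.4, 1.0, 0.0]
gripper_width: 0.997
grasp_force: 0.0
```

```bash
python3 - <<'E'
from h import *
im=bot.read_camera("top");s=bot.read_camera("scene")
a=cv2.resize(im[100:300,70:310,::-1],None,fx=2,fy=2);b=cv2.resize(s[60:260,100:260,::-1],None,fx=2,fy=2)
cv2.imwrite("pics/c2.png",np.hstack([a,b]))
E
python3 go.py .426 .257 .215 21.6  .426 .257 .046 21.6
```

```text
t 10.3 tcp [427.5 259.8 211.9] ytool deg 21.6 zaxis [ 0.001  0.001 -1.   ] q [-0.98  0.21  0.35  2.01 -0.09  0.93 -0.2 ] F [0.2 0.5 0.4] g 0.997 0.0
slide [-2.  -2.5 -3.1] roll 0.0
slide [ -2.1  -2.7 165.9] roll 0.0
```

View pics/c2.png

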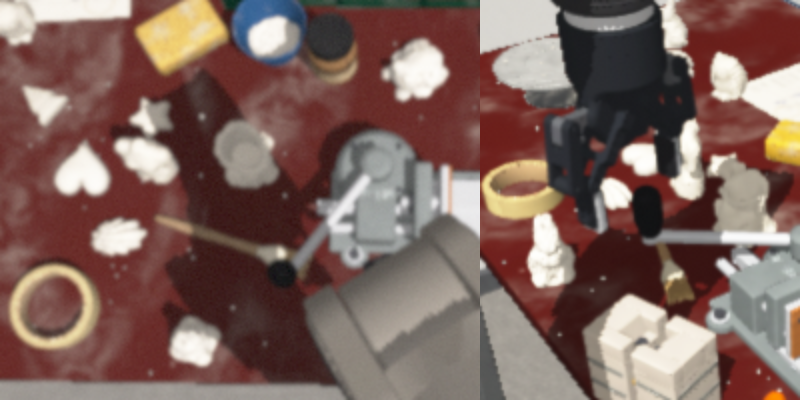

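The torso stands upright on the table at crop (147,158), and at (690,160) in the scene crop. The gripper is above the mould, whose top is at (655,330) in the scene crop. Descending.

Emit:
send_rows(
  slide=[
    [-1,-1,20],
    [-2,-2,45],
    [-2,-2,72],
    [-2,-2,98],
    [-2,-2,122],
    [-2,-2,144],
    [-2,-2,158],
    [-2,-2,164],
  ],
  roll=[0,0,0,0,0,0,0,0],
  claw=[1,1,1,1,1,1,1,1],
)

```text
t: 10.97
eef_pos: [0.425, 0.2561, 0.045]
tool_rot: [-0.0, 0.562, 0.827, -0.002]
contact_force: [0.5, -0.7, 0.0]
gripper_width: 1.0
grasp_force: 0.0
```

Emit:
send_rows(
  slide=[
    [0,0,0],
    [0,0,0],
    [0,0,0],
    [0,0,0],
    [0,0,0],
    [0,0,0],
    [0,0,0],
    [0,0,0],
  ],
  roll=[0,0,0,0,0,0,0,0],
  claw=[0.9,0.85,0.8,0.75,0.7,0.65,0.6,0.6],
  force=40,
)

```text
t: 11.63
eef_pos: [0.4263, 0.2566, 0.0486]
tool_rot: [0.0, 0.562, 0.827, 0.001]
contact_force: [-1.2, -0.3, 6.5]
gripper_width: 0.742
grasp_force: 43.9
```

```bash
python3 go.py
```

```text
t 11.63 tcp [426.3 256.6  48.6] ytool deg 21.6 zaxis [ 0.001  0.002 -1.   ] q [-0.89  0.47  0.27  2.13 -0.23  0.57 -0.07] F [-1.2 -0.3  6.5] g 0.742 43.9
```

Emit:
send_rows(
  slide=[
    [0,0,0],
    [0,0,0],
    [0,0,-5],
    [0,0,-18],
    [0,0,-40],
    [0,0,-65],
    [0,0,-90],
    [0,0,-115],
  ],
  roll=[0,0,0,0,0,0,0,0],
  claw=[0.6,0.6,0.6,0.6,0.6,0.6,0.6,0.6],
  force=60,
)

```text
t: 12.3
eef_pos: [0.4247, 0.2552, 0.1632]
tool_rot: [-0.0, 0.562, 0.827, -0.001]
contact_force: [0.2, 0.7, -7.1]
gripper_width: 0.741
grasp_force: 67.8
```

Emit:
send_rows(
  slide=[
    [0,0,-15],
    [0,0,-20],
    [0,0,-20],
    [0,0,-20],
    [0,0,-20],
    [0,0,-20],
    [0,0,-20],
    [0,0,-20],
  ],
  roll=[0,0,0,0,0,0,0,0],
  claw=[0.6,0.6,0.6,0.6,0.6,0.6,0.6,0.6],
)

```text
t: 12.97
eef_pos: [0.4253, 0.2557, 0.1816]
tool_rot: [-0.0, 0.562, 0.827, -0.001]
contact_force: [-0.0, -0.2, -6.2]
gripper_width: 0.733
grasp_force: 68.1
```

```bash
python3 go.py .5825 .134 .178 -0.4
python3 - <<'E'
from h import *
s=bot.read_camera("scene");t=bot.read_camera("top")
b=cv2.resize(s[90:290,130:310,::-1],None,fx=2.2,fy=2.2);a=cv2.resize(t[150:350,200:380,::-1],None,fx=2.2,fy=2.2)
cv2.imwrite("pics/c3.png",np.hstack([a,b]))
E
```

```text
t 12.97 tcp [425.3 255.7 181.6] ytool deg 21.6 zaxis [-0.001 -0.001 -1.   ] q [-0.97  0.25  0.36  2.04 -0.11  0.87 -0.17] F [-0.  -0.2 -6.2] g 0.733 68.1
slide [-170.9  101.4    3.5] roll 22.0
```

View pics/c3.png

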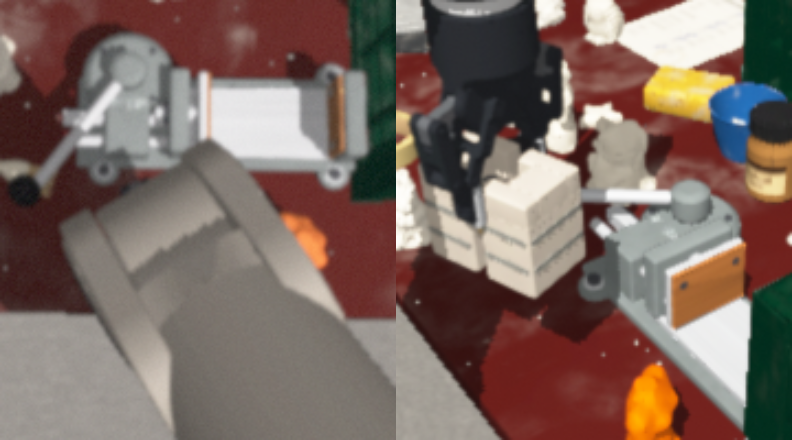

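The mould hangs upright in the gripper, with the finger on the parting line at scene crop (480,200), and the bed is clear. Carrying it over.

Emit:
send_rows(
  slide=[
    [-10,6,0],
    [-32,19,0],
    [-58,34,0],
    [-85,50,0],
    [-112,66,0],
    [-138,82,0],
    [-160,95,0],
    [-171,101,0],
  ],
  roll=[1,4,7,10,13,17,20,22],
  claw=[0.6,0.6,0.6,0.6,0.6,0.6,0.6,0.6],
)

```text
t: 13.73
eef_pos: [0.5857, 0.13, 0.1825]
tool_rot: [0.002, 0.712, 0.702, 0.0]
contact_force: [-0.3, -1.0, -6.5]
gripper_width: 0.736
grasp_force: 68.1
```

Emit:
send_rows(
  slide=[
    [0,0,5],
    [0,0,15],
    [0,0,25],
    [0,0,30],
    [0,0,30],
    [0,0,30],
    [0,0,30],
    [0,0,30],
  ],
  roll=[0,0,0,0,0,0,0,0],
  claw=[0.6,0.6,0.6,0.6,0.6,0.6,0.6,0.6],
)

```text
t: 14.4
eef_pos: [0.5826, 0.1344, 0.1528]
tool_rot: [0.0, 0.71, 0.705, 0.0]
contact_force: [0.7, -1.0, -6.1]
gripper_width: 0.741
grasp_force: 68.1
```

```bash
python3 go.py .5825 .134 .0695 -0.4
python3 - <<'E'
from h import *
t=bot.read_camera("top");s=bot.read_camera("scene")
b=cv2.resize(s[90:290,170:310,::-1],None,fx=2.8,fy=2.8);a=cv2.resize(t[150:350,230:370,::-1],None,fx=2.8,fy=2.8)
cv2.imwrite("pics/c4.png",np.hstack([a,b]))
E
```

```text
t 14.4 tcp [582.6 134.4 152.8] ytool deg -0.4 zaxis [ 0.001  0.    -1.   ] q [-0.69  0.47  0.47  1.84 -0.27  0.89 -0.1 ] F [ 0.7 -1.  -6.1] g 0.741 68.1
slide [-0.4 -0.2 83.3] roll 0.0
```

View pics/c4.png

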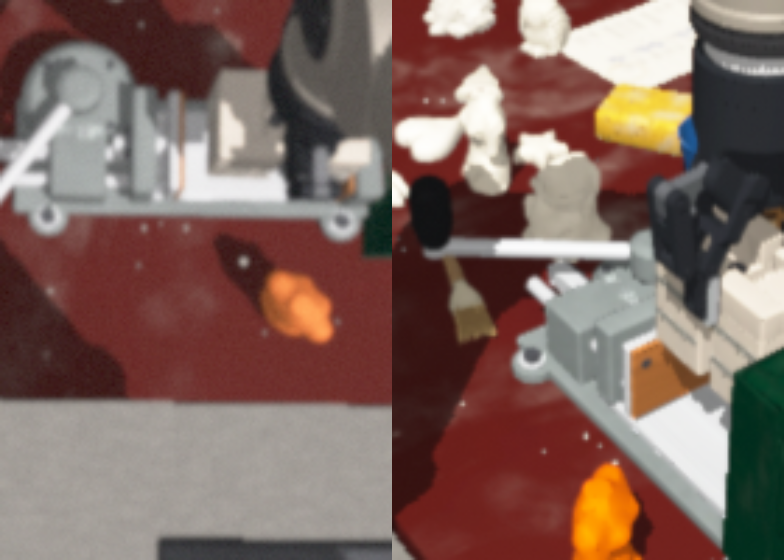

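The mould is over the bed and square to the jaws. Its left face is at top crop (210,120) and the moving jaw's plate at (180,140). I'll shift it 3 mm left for clearance and lower it.

Emit:
send_rows(
  slide=[
    [1,0,5],
    [2,0,15],
    [3,0,28],
    [3,0,42],
    [3,0,55],
    [3,0,65],
    [3,0,72],
    [3,0,75],
  ],
  roll=[0,0,0,0,0,0,0,0],
  claw=[0.6,0.6,0.6,0.6,0.6,0.6,0.6,0.6],
)

```text
t: 15.17
eef_pos: [0.5816, 0.1368, 0.0756]
tool_rot: [-0.0, 0.71, 0.705, -0.001]
contact_force: [-0.7, 0.5, -6.3]
gripper_width: 0.735
grasp_force: 68.1
```

Emit:
send_rows(
  slide=[
    [0,0,1],
    [0,0,2],
    [0,0,3],
    [0,0,4],
    [0,0,5],
    [0,0,6],
    [0,0,6],
    [0,0,6],
  ],
  roll=[0,0,0,0,0,0,0,0],
  claw=[0.6,0.6,0.6,0.6,0.6,0.6,0.6,0.6],
)

```text
t: 15.83
eef_pos: [0.5825, 0.1371, 0.0713]
tool_rot: [-0.0, 0.71, 0.705, 0.0]
contact_force: [-0.7, -0.2, -5.9]
gripper_width: 0.74
grasp_force: 68.1
```

Emit:
send_rows(
  slide=[
    [0,0,0.5],
    [0,0,1],
    [0,0,1.5],
    [0,0,2],
    [0,0,2.5],
    [0,0,3],
    [0,0,3],
    [0,0,3],
  ],
  roll=[0,0,0,0,0,0,0,0],
  claw=[0.6,0.6,0.6,0.6,0.6,0.6,0.6,0.6],
)

```text
t: 16.5
eef_pos: [0.5825, 0.137, 0.0688]
tool_rot: [-0.0, 0.71, 0.704, 0.0]
contact_force: [-4.2, -1.2, 4.6]
gripper_width: 0.733
grasp_force: 68.9
```

Emit:
send_rows(
  slide=[
    [0,0,0],
    [0,0,0],
    [0,0,0],
    [0,0,0],
    [0,0,0],
    [0,0,0],
    [0,0,0],
    [0,0,0],
  ],
  roll=[0,0,0,0,0,0,0,0],
  claw=[0.75,0.78,0.82,0.86,0.9,0.95,1,1],
  force=25,
)

```text
t: 17.17
eef_pos: [0.5825, 0.1371, 0.0683]
tool_rot: [0.0, 0.71, 0.705, 0.0]
contact_force: [0.5, -0.1, -0.2]
gripper_width: 1.0
grasp_force: 0.0
```

Emit:
send_rows(
  slide=[
    [0,0,-3],
    [0,0,-12],
    [0,0,-30],
    [0,0,-55],
    [0,0,-82],
    [0,0,-110],
    [0,0,-135],
    [0,0,-150],
  ],
  roll=[0,0,0,0,0,0,0,0],
  claw=[1,1,1,1,1,1,1,1],
)

```text
t: 17.83
eef_pos: [0.5837, 0.137, 0.2222]
tool_rot: [0.001, 0.71, 0.704, 0.002]
contact_force: [-0.1, 0.6, -0.6]
gripper_width: 1.002
grasp_force: 0.0
```

```bash
python3 go.py .497 .385 .219 -0.4
```

```text
t 17.83 tcp [583.7 137.  222.2] ytool deg -0.4 zaxis [ 0.004  0.002 -1.   ] q [-0.72  0.39  0.51  1.78 -0.22  1.02 -0.14] F [-0.1  0.6 -0.6] g 1.002 0.0
slide [247.3 -88.7   3.3] roll -0.0
```

Emit:
send_rows(
  slide=[
    [20,-7,0],
    [52,-18,0],
    [86,-31,0],
    [120,-43,0],
    [155,-56,0],
    [190,-68,0],
    [223,-80,0],
    [247,-89,0],
  ],
  roll=[-5,-11,-18,-25,-32,-39,-46,-52],
  claw=[1,1,1,1,1,1,1,1],
  force=50,
)

```text
t: 18.5
eef_pos: [0.4934, 0.3883, 0.2192]
tool_rot: [-0.0, 0.325, 0.946, 0.001]
contact_force: [0.2, 0.6, -0.5]
gripper_width: 0.997
grasp_force: 0.0
```

```bash
python3 go.py .497 .385 .109 52
python3 - <<'E'
from h import *
t=bot.read_camera("top");s=bot.read_camera("scene")
b=cv2.resize(s[90:290,150:310,::-1],None,fx=2.4,fy=2.4);a=cv2.resize(t[150:350,200:370,::-1],None,fx=2.4,fy=2.4)
cv2.imwrite("pics/c5.png",np.hstack([a,b]))
E
```

```text
t 18.5 tcp [493.4 388.3 219.2] ytool deg 52.1 zaxis [ 0.     0.002 -1.   ] q [-0.94  0.41  0.23  1.7  -0.11  1.04  0.24] F [ 0.2  0.6 -0.5] g 0.997 0.0
slide [ -5.   -0.6 110.2] roll 0.1
```

View pics/c5.png

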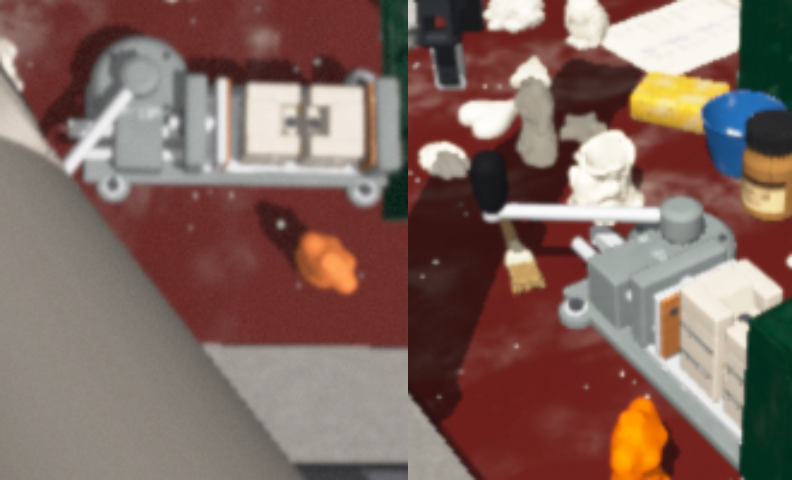

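The mould stands square on the bed at top crop (305,122), with small gaps to both jaws and between its halves. The knob is at scene crop (488,180). Descending onto the knob.

Emit:
send_rows(
  slide=[
    [-1,0,12],
    [-2,0,30],
    [-2,0,50],
    [-2,0,70],
    [-2,0,88],
    [-2,0,100],
    [-2,0,107],
    [-2,0,110],
  ],
  roll=[0,0,0,0,0,0,0,0],
  claw=[1,1,1,1,1,1,1,1],
)

```text
t: 19.27
eef_pos: [0.497, 0.382, 0.1072]
tool_rot: [-0.0, 0.33, 0.944, -0.001]
contact_force: [0.3, -0.2, -0.2]
gripper_width: 0.998
grasp_force: 0.0
```

Emit:
send_rows(
  slide=[
    [0,0,0],
    [0,0,0],
    [0,0,0],
    [0,0,0],
    [0,0,0],
    [0,0,0],
    [0,0,0],
    [0,0,0],
  ],
  roll=[0,0,0,0,0,0,0,0],
  claw=[0.8,0.7,0.6,0.5,0.4,0.3,0.2,0.2],
  force=50,
)

```text
t: 19.93
eef_pos: [0.4975, 0.3843, 0.1094]
tool_rot: [0.0, 0.329, 0.944, 0.001]
contact_force: [-0.1, 1.0, 5.5]
gripper_width: 0.331
grasp_force: 49.5
```

```bash
cat > lev.py <<'E'
import sys,numpy as np
from station import bot
from scipy.spatial.transform import Rotation as Ro
P=np.array([.6235,.2871]);o=bot.get_obs();q=o["tool_rot"];R=Ro.from_quat(q[[1,2,3,0]]).as_matrix()
r=o["eef_pos"][:2]-P;a=np.arctan2(r[1],r[0]);u=r/np.hypot(*r);tg=np.array([-u[1],u[0]]);F=o["contact_force"][:2]
yaw=np.arctan2(R[1,1],R[0,1])
print("t",round(o["t"],2),"tcp",(o["eef_pos"]*1000).round(1),"r",np.hypot(*r).round(4),"lever",round(a+.65-np.pi,3) if a>0 else round(a+.65+np.pi,3),"Frad",(F@u).round(1),"Ftan",(F@tg).round(1),"F",o["contact_force"].round(1),"yaw",np.degrees(yaw).round(1),"q7",o["q"].round(2)[6],"g",round(o["gripper_width"],3),round(o["grasp_force"],1))
# rows on the arc: total dtheta (rad) in 8 even steps, starting from the measured angle at radius .16
if len(sys.argv)>1:
    T=float(sys.argv[1]);y0=float(sys.argv[2]) if len(sys.argv)>2 else 0
    for k in range(1,9):
        th=T*k/8;d=np.append(.16*(np.array([np.cos(a+th),np.sin(a+th)])-np.array([np.cos(a),np.sin(a)])),0)
        print((R.T@d*1000).round(1).tolist(),round(-np.degrees(th),1))
E
python3 lev.py .3
```

```text
t 19.93 tcp [497.5 384.3 109.4] r 0.1592 lever -0.007 Frad 0.7 Ftan -0.8 F [-0.1  1.   5.5] yaw 51.6 q7 0.27 g 0.331 49.5
[-0.2, -6.0, -0.0] -2.1
[-0.6, -12.0, -0.0] -4.3
[-1.2, -17.9, -0.0] -6.4
[-2.1, -23.9, -0.1] -8.6
[-3.2, -29.8, -0.1] -10.7
[-4.5, -35.6, -0.1] -12.9
[-6.0, -41.4, -0.1] -15.0
[-7.8, -47.2, -0.1] -17.2
```

Emit:
send_rows(
  slide=[
    [0,-3,0],
    [-0.4,-9,0],
    [-1,-15,0],
    [-1.7,-21,0],
    [-2.8,-27,0],
    [-4,-33,0],
    [-5.5,-39,0],
    [-7,-45,0],
  ],
  roll=[-1,-3,-5.5,-7.5,-9.7,-12,-14,-16.3],
  claw=[0.2,0.2,0.2,0.2,0.2,0.2,0.2,0.2],
)

```text
t: 20.6
eef_pos: [0.4762, 0.3452, 0.1094]
tool_rot: [0.002, 0.191, 0.982, 0.002]
contact_force: [5.6, 4.0, 0.9]
gripper_width: 0.333
grasp_force: 49.4
```

```bash
python3 lev.py .3
```

```text
t 20.6 tcp [476.2 345.2 109.4] r 0.1584 lever 0.274 Frad -3.7 Ftan -5.8 F [5.6 4.  0.9] yaw 68.0 q7 0.53 g 0.333 49.4
[-0.2, -6.0, -0.0] -2.1
[-0.5, -12.0, -0.1] -4.3
[-1.2, -18.0, -0.1] -6.4
[-2.0, -23.9, -0.1] -8.6
[-3.1, -29.8, -0.1] -10.7
[-4.3, -35.7, -0.2] -12.9
[-5.8, -41.5, -0.2] -15.0
[-7.5, -47.2, -0.2] -17.2
```

Emit:
send_rows(
  slide=[
    [0,-5,0],
    [-0.4,-11,0],
    [-1,-17,0],
    [-2,-23,0],
    [-3,-29,0],
    [-4.2,-35,0],
    [-5.6,-41,0],
    [-7,-46,0],
  ],
  roll=[-1.8,-4,-6,-8.3,-10.5,-12.7,-15,-16.8],
  claw=[0.2,0.2,0.2,0.2,0.2,0.2,0.2,0.2],
)

```text
t: 21.27
eef_pos: [0.4664, 0.2999, 0.1094]
tool_rot: [0.003, 0.046, 0.999, 0.002]
contact_force: [8.0, 5.0, -2.2]
gripper_width: 0.333
grasp_force: 49.4
```

```bash
python3 lev.py .2
```

```text
t 21.27 tcp [466.4 299.9 109.4] r 0.1576 lever 0.569 Frad -7.6 Ftan -5.6 F [ 8.   5.  -2.2] yaw 84.8 q7 0.83 g 0.333 49.4
[-0.1, -4.0, -0.0] -1.4
[-0.3, -8.0, -0.0] -2.9
[-0.6, -12.0, -0.1] -4.3
[-1.0, -16.0, -0.1] -5.7
[-1.4, -19.9, -0.1] -7.2
[-2.0, -23.9, -0.1] -8.6
[-2.7, -27.8, -0.1] -10.0
[-3.5, -31.8, -0.1] -11.5
```

Emit:
send_rows(
  slide=[
    [-1,-4,0],
    [-2.3,-8,0],
    [-2.6,-12,0],
    [-3,-16,0],
    [-3.5,-20,0],
    [-4,-24,0],
    [-4.7,-28,0],
    [-5,-29,0],
  ],
  roll=[-1.4,-2.9,-4.3,-5.7,-7.2,-8.6,-10,-10.5],
  claw=[0.2,0.2,0.2,0.2,0.2,0.2,0.2,0.2],
)

```text
t: 21.93
eef_pos: [0.4671, 0.2716, 0.1094]
tool_rot: [0.002, -0.046, 0.999, 0.002]
contact_force: [2.2, 7.0, 2.7]
gripper_width: 0.334
grasp_force: 49.9
```

```bash
python3 lev.py .1
```

```text
t 21.93 tcp [467.1 271.6 109.4] r 0.1572 lever 0.749 Frad -2.9 Ftan -6.7 F [2.2 7.  2.7] yaw 95.2 q7 1.04 g 0.334 49.9
[-0.0, -2.0, -0.0] -0.7
[-0.1, -4.0, -0.0] -1.4
[-0.2, -6.0, -0.0] -2.1
[-0.3, -8.0, -0.0] -2.9
[-0.4, -10.0, -0.0] -3.6
[-0.5, -12.0, -0.1] -4.3
[-0.7, -14.0, -0.1] -5.0
[-0.9, -16.0, -0.1] -5.7
```

Emit:
send_rows(
  slide=[
    [0,-2,0],
    [-0.1,-4,0],
    [-0.2,-6,0],
    [-0.3,-8,0],
    [-0.4,-10,0],
    [-0.6,-12,0],
    [-0.8,-14,0],
    [-1,-16,0],
  ],
  roll=[-0.7,-1.4,-2.1,-2.9,-3.6,-4.3,-5,-5.7],
  claw=[0.2,0.2,0.2,0.2,0.2,0.2,0.2,0.2],
)

```text
t: 22.6
eef_pos: [0.4695, 0.2564, 0.1094]
tool_rot: [0.002, -0.095, 0.995, 0.002]
contact_force: [2.4, 7.4, 1.9]
gripper_width: 0.33
grasp_force: 49.9
```

```bash
python3 lev.py
```

```text
t 22.6 tcp [469.5 256.4 109.4] r 0.157 lever 0.847 Frad -3.9 Ftan -6.8 F [2.4 7.4 1.9] yaw 100.9 q7 1.15 g 0.33 49.9
```

Emit:
send_rows(
  slide=[
    [-0.3,-2,0],
    [-0.6,-4,0],
    [-0.8,-6,0],
    [-1,-8,0],
    [-1.2,-10,0],
    [-1.4,-12,0],
    [-1.5,-12,0],
    [-1.5,-12,0],
  ],
  roll=[-0.7,-1.4,-2.1,-2.9,-3.6,-4.3,-4.3,-4.3],
  claw=[0.2,0.2,0.2,0.2,0.2,0.2,0.2,0.2],
)

```text
t: 23.27
eef_pos: [0.4726, 0.2442, 0.1093]
tool_rot: [0.001, -0.132, 0.991, 0.002]
contact_force: [0.7, 5.5, 5.0]
gripper_width: 0.332
grasp_force: 50.1
```

```bash
python3 lev.py
python3 - <<'E'
from h import *
t=bot.read_camera("top");s=bot.read_camera("scene")
b=cv2.resize(s[150:290,200:300,::-1],None,fx=3.5,fy=3.5,interpolation=2);a=cv2.resize(t[160:300,260:370,::-1],None,fx=3.5,fy=3.5,interpolation=2)
cv2.imwrite("pics/c6.png",np.hstack([a,b]))
E
```

```text
t 23.27 tcp [472.6 244.2 109.3] r 0.1569 lever 0.927 Frad -2.2 Ftan -5.1 F [0.7 5.5 5. ] yaw 105.2 q7 1.24 g 0.332 50.1
```

View pics/c6.png

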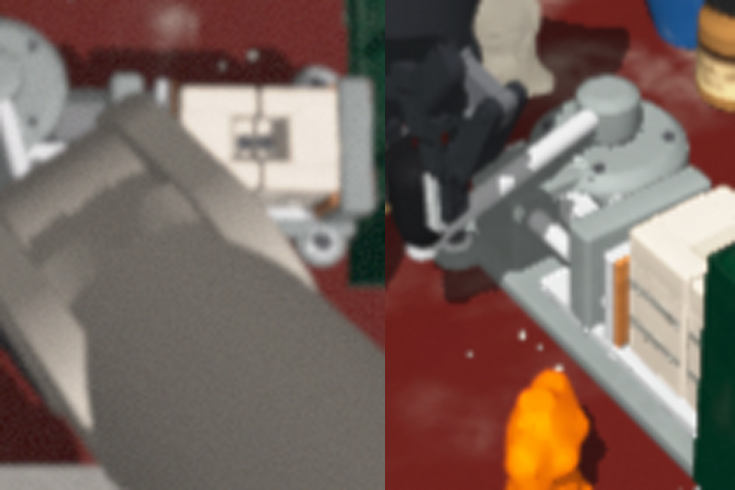

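The right half now touches the fixed jaw. The parting gap is a thin line at crop (262,140), so it is nearly shut. Continuing in small steps.

Emit:
send_rows(
  slide=[
    [0,-1,0],
    [0,-2,0],
    [-0.1,-3,0],
    [-0.1,-4,0],
    [-0.2,-4.5,0],
    [-0.2,-5,0],
    [-0.2,-5.5,0],
    [-0.2,-6,0],
  ],
  roll=[-0.3,-0.7,-1,-1.4,-1.6,-1.8,-2,-2.1],
  claw=[0.2,0.2,0.2,0.2,0.2,0.2,0.2,0.2],
)

```text
t: 24.03
eef_pos: [0.4743, 0.239, 0.1093]
tool_rot: [0.001, -0.151, 0.989, 0.002]
contact_force: [0.9, 7.0, 4.3]
gripper_width: 0.332
grasp_force: 50.2
```

```bash
python3 lev.py
```

```text
t 24.03 tcp [474.3 239.  109.3] r 0.1568 lever 0.962 Frad -3.0 Ftan -6.4 F [0.9 7.  4.3] yaw 107.3 q7 1.29 g 0.332 50.2
```

Emit:
send_rows(
  slide=[
    [-0.2,-1,0],
    [-0.3,-2,0],
    [-0.4,-3,0],
    [-0.5,-4,0],
    [-0.6,-5,0],
    [-0.7,-6,0],
    [-0.8,-7,0],
    [-0.8,-8,0],
  ],
  roll=[-0.3,-0.7,-1,-1.4,-1.8,-2.1,-2.5,-2.8],
  claw=[0.2,0.2,0.2,0.2,0.2,0.2,0.2,0.2],
)

```text
t: 24.7
eef_pos: [0.4754, 0.2377, 0.1094]
tool_rot: [0.001, -0.177, 0.984, 0.005]
contact_force: [-6.4, 23.3, -0.1]
gripper_width: 0.332
grasp_force: 51.3
```

```bash
python3 lev.py
python3 - <<'E'
from h import *
t=bot.read_camera("top")
cv2.imwrite("pics/g1.png",t[:,:,::-1]);g=t.sum(2)
for r in(188,191,205):print(r,g[r,300:362])
E
```

```text
t 24.7 tcp [475.4 237.7 109.4] r 0.1561 lever 0.972 Frad -1.3 Ftan -24.1 F [-6.4 23.3 -0.1] yaw 110.4 q7 1.34 g 0.332 51.3
188 [288 269 262 266 279 281 290 291 303 317 319 331 382 462 564 640 669 680
 689 684 685 686 687 685 687 689 688 688 686 684 682 687 684 650 591 633
 679 685 686 685 684 688 682 682 682 687 687 691 688 687 688 688 687 687
 681 629 502 438 452 477 473 481]
191 [264 279 289 299 311 323 325 330 329 333 342 343 336 343 351 370 405 487
 576 646 672 685 685 682 683 687 680 683 680 681 680 677 667 627 578 625
 668 675 684 682 681 684 683 681 681 677 685 690 693 695 699 695 697 693
 689 639 504 428 450 477 477 480]
205 [400 400 401 411 404 412 414 411 371 301 268 265 267 278 304 319 333 342
 335 342 343 344 346 335 346 338 338 338 346 336 347 360 373 395 433 466
 458 469 458 444 433 459 518 612 669 688 688 688 689 690 684 687 680 682
 683 668 588 488 456 475 482 492]
```

Solid: the resistance jumped from 6 to 24 N while the knob moved only 1 mm. Next I ease off the stored arm deflection, let go and check the mould numerically.

Emit:
send_rows(
  slide=[
    [0,1,0],
    [0,2,0],
    [0,3,0],
    [0,3.5,0],
    [0,4,0],
    [0,4,0],
    [0,4,0],
    [0,4,0],
  ],
  roll=[0,0,0,0,0,0,0,0],
  claw=[0.2,0.2,0.2,0.2,0.2,0.2,0.2,0.2],
)

```text
t: 25.42
eef_pos: [0.4753, 0.238, 0.1093]
tool_rot: [0.002, -0.176, 0.984, 0.003]
contact_force: [-2.1, 12.7, 2.2]
gripper_width: 0.335
grasp_force: 51.2
```

```bash
python3 lev.py
```

```text
t 25.42 tcp [475.3 238.  109.3] r 0.1561 lever 0.97 Frad -2.0 Ftan -12.7 F [-2.1 12.7  2.2] yaw 110.3 q7 1.34 g 0.335 51.2
```

Emit:
send_rows(
  slide=[
    [0,1,0],
    [0,2,0],
    [0,3,0],
    [0,3,0],
    [0,3,0],
    [0,3,0],
    [0,3,0],
    [0,3,0],
  ],
  roll=[0,0,0,0,0,0,0,0],
  claw=[0.2,0.2,0.2,0.3,0.45,0.6,0.8,1],
)

```text
t: 26.08
eef_pos: [0.474, 0.2345, 0.1079]
tool_rot: [-0.001, -0.174, 0.985, -0.0]
contact_force: [-0.3, -0.4, 0.6]
gripper_width: 0.856
grasp_force: 0.0
```

Emit:
send_rows(
  slide=[
    [0,0,0],
    [0,0,0],
    [0,0,-8],
    [0,0,-25],
    [0,0,-50],
    [0,0,-75],
    [0,0,-95],
    [0,0,-105],
  ],
  roll=[0,0,0,0,0,0,0,0],
  claw=[1,1,1,1,1,1,1,1],
)

```text
t: 26.75
eef_pos: [0.4756, 0.2359, 0.2166]
tool_rot: [0.002, -0.174, 0.985, 0.001]
contact_force: [0.5, -0.2, 0.0]
gripper_width: 1.004
grasp_force: 0.0
```

```bash
python3 go.py .42 .40 .21 110
```

```text
t 26.75 tcp [475.6 235.9 216.6] ytool deg 110.1 zaxis [ 0.004  0.002 -1.   ] q [-0.56  0.26 -0.02  1.92  0.01  0.96  1.34] F [ 0.5 -0.2  0. ] g 1.004 0.0
slide [ -4.  173.2   6.7] roll 0.1
```

Move clear to the left and measure the seam from both cameras.

Emit:
send_rows(
  slide=[
    [0,10,0],
    [0,32,0],
    [0,58,0],
    [0,84,0],
    [0,110,0],
    [0,135,0],
    [0,158,0],
    [0,170,0],
  ],
  roll=[0,0,0,0,0,0,0,0],
  claw=[1,1,1,1,1,1,1,1],
)

```text
t: 27.42
eef_pos: [0.4132, 0.3983, 0.2118]
tool_rot: [-0.001, -0.176, 0.984, 0.0]
contact_force: [-0.4, -0.7, 0.7]
gripper_width: 0.999
grasp_force: 0.0
```

Run:
```python
from h import *
I=np.mean([bot.read_camera("top").astype(float).sum(2) for _ in range(4)],0)
S=np.mean([bot.read_camera("scene").astype(float).sum(2) for _ in range(4)],0)
cv2.imwrite("pics/fin.png",bot.read_camera("top")[:,:,::-1])
np.set_printoptions(linewidth=250)
for r in(186,190,194,208,212,215):print(r,I[r,305:362].astype(int))
f=.0734
for y in(f,f+.048,f+.096):print(y,proj("top",[(.585,y,.106)])[0].round(1),proj("scene",[(.5505,y,.08)])[0].round(1))
for r in(222,228,232):print(r,S[r,255:295].astype(int))
im=cv2.imread("pics/raw_top0.png").astype(float).sum(2)
print("start gap", [im[int(160+y/4),258:282].astype(int) for y in(420,500)])
o=cv2.imread("pics/fin.png")
# torso check: projected blob near its place
m=(o[120:215,100:185].min(2)>150).astype(np.uint8);n,l,st,c=cv2.connectedComponentsWithStats(m);print([(s.tolist(),x.round().tolist()) for s,x in zip(st,c) if s[4]>60]);print(proj("top",[(.636,.5565,0),(.636,.5565,.088)]).round())
```

```text
186 [434 534 489 393 311 279 333 471 604 654 664 664 661 661 663 656 659 658 658 657 655 656 653 653 652 649 652 652 624 560 589 636 645 644 639 638 634 628 632 634 642 649 645 644 636 634 632 629 632 629 575 467 426 455 474 483 482]
190 [444 530 487 400 320 306 384 512 635 677 688 689 690 693 692 692 691 693 689 691 693 696 695 694 695 693 694 688 656 598 636 680 690 695 694 692 694 693 691 692 691 691 695 698 698 696 696 693 694 689 643 503 434 456 478 480 481]
194 [440 522 484 400 320 303 380 524 653 685 688 690 691 692 693 696 697 695 693 689 669 634 603 606 613 616 605 586 560 577 602 583 523 468 438 430 460 559 643 678 689 691 692 694 695 695 696 696 697 690 657 540 451 460 479 482 488]
208 [432 521 484 400 319 297 347 479 616 678 689 691 691 692 689 688 688 690 690 692 690 692 690 686 688 687 685 683 652 587 603 663 686 684 688 687 684 683 683 687 685 688 689 690 689 688 688 685 683 683 671 613 500 463 482 494 496]
212 [446 599 650 594 464 353 348 460 608 667 683 685 687 687 685 681 678 682 682 685 681 682 681 682 680 679 679 672 634 566 591 661 683 686 685 685 685 686 687 687
[... 668 characters left out ...]
 559 564 559 553 557 564 572 577 595 641 686 707 713 712 707 686 650 365 131  78  77]
232 [380 393 416 435 408 392 391 422 519 588 585 362 309 309 326 387 451 476 495 533 550 568 571 576 585 565 554 557 562 571 593 624 593 668 706 675 281  91  84  82]
start gap [array([685, 689, 686, 691, 691, 689, 678, 617, 503, 373, 286, 319, 437, 598, 670, 683, 667, 625, 504, 431, 436, 548, 643, 677]), array([680, 675, 676, 675, 684, 679, 684, 686, 686, 685, 682, 686, 689, 670, 602, 434, 270, 202, 248, 339, 466, 539, 549, 510])]
[([0, 0, 85, 95, 7428], [42.0, 46.0]), ([38, 30, 18, 15, 191], [47.0, 38.0]), ([77, 41, 8, 27, 136], [81.0, 53.0]), ([0, 61, 21, 16, 240], [9.0, 70.0])]
[[150. 184.]
 [140. 175.]]
```

```bash
python3 -c "
from station import bot
print(bot.hand_in())"
```

```text
the job is handed in; nothing more can be done
None
```

I handed the job in at about 28 s: the torso stands upright on the table, and the mould is squeezed shut in the cramp, with the lever stopped when the knob force jumped to about 24 N. The final pictures put the mould at its closed width to within about a millimetre; the torso was last seen upright before the lever swing, and nothing went near it or the other castings afterwards.

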